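# Clear the reject and hold the cam lift at its top

### The arm

A 6-joint arm with a two-finger parallel gripper is mounted at the origin on the work surface. World frame = base frame: x ahead of the robot, y to its left, z up, the work surface at z = 0. Lengths are in m, angles in rad, forces in N, time in s.
With the tool pointing down it reaches from about 0.35 to 0.775 m from the base axis. Payload 5.5 kg.
Tool frame: the origin (TCP) lies on the centre line of the jaws, within the pads' length; the fingertips stand 8 mm ahead of it and the grasp point (between the pads) lies 11 mm behind it; z points along the fingers, y is the line along which they close (so a half turn about z gives the same grasp; the last joint's range is limited). The gripper opens to 85 mm and grips with 20 to 120 N. Pads are 22 mm wide; open, the fingers measure 114 mm over their backs; the gripper's body (76 mm by 85 mm) begins 54 mm behind the grasp point. The pads swing forward as they close: fully open they stand 13 mm farther back than shut.
Start: joints at [1.149, 0.313, 0.046, 1.304, 0, 1.431], TCP at [0.16, 0.552, 0.239] pointing down, gripper open.
Joint ranges: [-2.76, 2.76], [-0.86, 1.69], [-1.03, 1.26], [-2.2, 2.34], [-1.47, 1.5], [-3.14, 3.14]. Speed limits (rad/s): [2.57, 2.57, 3.14, 3.14, 3.14, 3.14].

### API

Orientations are given as a unit quaternion [w, x, y, z].
In Python, from cell import env gives the robot as it stands.
- The arm moves only by the tool carry_out, never from a script. Its argument "targets" is a list of rows, each an object with "xyz": the shift along the world's x, y, z in units of 0.06 m (1.0 is 0.06 m), a list of three; "delta_rot": the turn, a rotation vector about the world's x, y, z in units of 0.15 rad (1.0 is 0.15 rad), a list of three; "fingers": the closure, from 0 (fully open) to 1 (shut). In form: [{"xyz": [dx, dy, dz], "delta_rot": [ax, ay, az], "fingers": fingers}, ...]. A call has 1 to 8 rows; each row shifts and turns the commanded pose from where the row before left it; what a row does not reach is not made up. A row lasts 1/8 s, in which the tool goes at most 62.5 mm and 10.7 degrees, less where a joint would pass 70% of its speed; a pose out of reach is approached as far as the arm can. A call with a number of a shift or a turn outside -1 to 1 is refused whole. A call with a gripper value outside its range is refused whole. The fingers move at their own pace and stop on an object; "force" is the grip in N (left out, the last holds). Time passes only in rows, so rows that do not move let the fingers close. It gives the time, the measured TCP pose, the force, the opening and the grip force at its end, in the units of the state.
- env.state(): the state, without advancing time (a new reading comes with each control period).
- env.capture(name): name is "scene" or "side" or "wrist"; returns a dict with "img" (384x512x3 uint8, red, green, blue), "range_z" (384x512 float32, m along the optical axis (not along the pixel's ray), 0 where there is no reading), "mtx" (3x3 intrinsics, pixels), "R" (3x3) and "t" (3): a world point X has camera coordinates R X + t. Camera axes: x right, y down, z forward; pixel columns grow to the right and rows downward; lengths in m; the calibration is good to about 2 mm. A picture is of the moment at which its call begins.
- env.hand_in(): hands the job in; it is judged then, once.
The state is a dict: "t": time; "q": joint angles; "dq": joint speeds; "joint_torque": joint torques, N m; "position": TCP position; "tcp_rot": TCP orientation; "force": force on the tool from outside, world axes, zero at the start; "ft_torque": the same for the moment, N m; "grip_width": finger opening in m; "grasp_force": force on a finger pad.
Only numpy, scipy, OpenCV 4.12 (cv2) and the standard library are available. Lean on these libraries where they do the work, as an engineer would, in place of code of your own. Each camera call takes 0.05 s, during which the arm holds its last target. There are 200 camera calls.

### The job

The flanged ferrule standing on the lift table of the height-checking stand is a reject: take it off and drop it into the wire basket. Only then swing the stand's cam lever up until it points straight up, where its cam lifts the empty table to its highest, and finish while still holding the lever there, because it springs back if released. Leave the other parts on the bench where they are.

Things in the scene. Friction and masses are not known exactly. Their poses are not given: they have to be found in the camera images.
- stand: the height-checking stand, fixed to the bench: aluminium base plate 175 x 130 x 12 mm, two cheek plates up to 90 mm high with a dark eccentric cam between them, a square steel lift table on top and, at its rear, a thin gauge column (x = +100, y = +30 mm, 202 mm tall, dial at 153 to 197 mm). Origin: on the bench under the centre of the lift table. x points to the rear (the gauge), y to the side away from the lever, z up; the lever hangs on its -y side
- pivot (a point): point on the axis of the lever's shaft, level with the middle of the hand grip: 62 mm above the bench and 98 mm to the -y side of the stand's middle (the lever bar itself, 12 mm thick, swings 60 mm from the middle). The axis runs level, along the stand's y
- handle (a point): middle of the black round hand grip of the cam lever: 22 mm across, 62 mm long, level, parallel to the shaft, sticking out sideways (stand's -y) from the end of the steel lever bar, clear below and on both sides. 110 mm from the pivot, it moves on a circle about it: at rest 106 mm to the stand's -x of it and 90 mm above the bench; at the top straight above it, 172 mm above the bench
- cam_lever (a joint): angle of the cam lever, rad: 0 = at rest on its stop, pointing to the stand's front (-x) and 15 degrees above level; it grows as the grip swings up and back over the shaft; 1.309 = straight up = highest lift; stop at 1.75, past the top, where the table has sunk again. A spring (it takes about 3 N at the grip all the way) always pulls it back to 0
- table_top (a point): centre of the top face of the square lift table (84 x 84 mm), about 112 mm above the bench at rest; the cam raises it by 16.3 mm when the lever stands straight up, and less on either side of that
- ferrule_mid (a point): the reject, standing flange down on the lift table: plain steel flanged pipe ferrule, 48 mm tall: a flange 50 mm across and 6 mm thick at the bottom (its edge slopes up to 9 mm), above it an upright tube stub 25.4 mm across; 0.11 to 0.22 kg. The point is at its centre, 24 mm above its underside; z along the tube. Grip it by the tube
- basket: the wire reject basket, fixed to the bench: dark steel wire, square, 160 x 160 mm, 80 mm high, open at the top, floor 3 mm above the bench; one rejected flat end cap (50 mm across, 9 mm high) lies in a corner of it and may be touched. Origin: centre of its underside; x, y along its sides
- clamp_ring_mid (a point): bystander: steel pipe clamp ring lying flat, 68 mm across, 16 mm high, with two lugs; centre
- wing_nut_mid (a point): bystander: brass wing nut, 48 mm wide, 20 mm high; point 8 mm above its underside
- sight_glass_mid (a point): bystander: glass cylinder between two steel flanges, upright, 54 mm across, 90 mm tall; centre
- scoop_mid (a point): bystander: upright steel cup, 70 mm across, 90 mm tall; centre
- spanner_grip (a point): bystander: steel spanner 150 mm long lying flat; point on its handle
- good_a_mid (a point): bystander: good plain steel flanged pipe ferrule, 48 mm tall: a flange 50 mm across and 6 mm thick at the bottom (its edge slopes up to 9 mm), above it an upright tube stub 25.4 mm across, standing in the low grey tray (120 x 240 x 35 mm, fixed) at the far side of the bench; centre
- good_b_mid (a point): bystander: a second such good ferrule in the grey tray; centre
Not all that is in view belongs to the job. Of the things that look like the basket, the larger one is meant.

How it is judged:
By the outcome, as a careful person would: the job done as asked, in the order asked, and still so for the second after the job is handed in, while the arm keeps its last pose, push and grip.
It also fails if it takes over 58 s, if anything falls off the work surface, if the arm or the gripper's body presses on something with over 40 N, if the wrist force passes 120 N, or if a joint passes its speed limit or range.

## Working session

There is one attempt and no reset: what is moved stays moved. The work goes in short steps, Python scripts to look and compute and a tool call to move; the robot and the scene stay as the last step left them, time stands still between calls to the robot, and variables do not carry over. Pictures are saved under pics/ and viewed, at most 10 in all, crops included, and the job is handed in when it is done.

Besides the shell and the picture viewer there is one more tool, called after "Emit:" as a command line: name --argument value ..., lists and objects as JSON in quotes. carry_out: Moves the arm, as the interface text tells. Shifts and turns lie within -1 to 1; 1 stands for 0.06 m of shift or 0.15 rad of turn. Its arguments: {"type":"object","properties":{"targets":{"type":"array"},"force":{"type":"number"}},"required":["targets"]}

```bash
mkdir -p pics; cat > h.py <<'E'
import numpy as np, cv2, pickle
from cell import env
def cap(n,tag):
    c=env.capture(n); pickle.dump(c,open(f'pics/{tag}.pkl','wb')); return c
def load(tag): return pickle.load(open(f'pics/{tag}.pkl','rb'))
def save(img,name): cv2.imwrite(f'pics/{name}.png',img[:,:,::-1])
def pt(c,u,v,d=None):
    z=c['range_z'][v,u] if d is None else d
    p=np.linalg.inv(c['mtx'])@np.array([u,v,1])*z
    return c['R'].T@(p-c['t'])
def cloud(c):
    v,u=np.mgrid[0:384,0:512]; z=c['range_z']
    p=np.stack([u,v,np.ones_like(u)],-1)@np.linalg.inv(c['mtx']).T*z[...,None]
    P=(p-c['t'])@c['R']; P[z==0]=np.nan; return P
def proj(c,X):
    p=c['mtx']@(c['R']@np.array(X)+c['t']); return p[:2]/p[2]
E
python3 - <<'E'
from h import *
a=cap('scene','s0');b=cap('side','d0')
im=cv2.resize(a['img'],(800,600)); save(im,'scene0'); save(cv2.resize(b['img'],(800,600)),'side0')
s=env.state(); print(s['t'],s['position'],s['tcp_rot'],s['force'])
E
```

```text
0.1 [0.15971838 0.55191925 0.23851045] [-2.47400978e-04  1.40459918e-01  9.90086033e-01 -7.72607403e-04] [ 0.35324511 -0.36586348  0.78714697]
```

View pics/scene0.png

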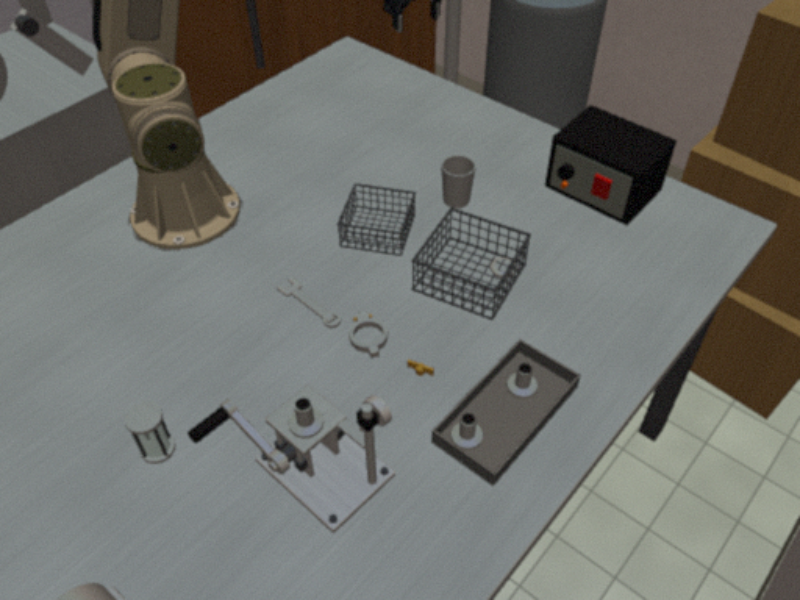

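View pics/side0.png

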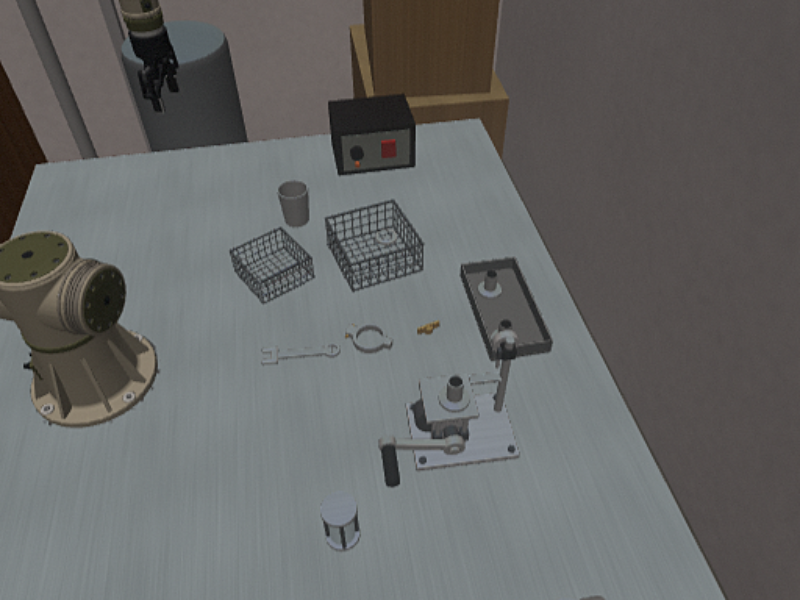

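Scene view: the reject candidates are the ferrule on the lift table (304,410) and the two good ones in the tray (522,378) and (467,432). I choose the one on the table. The baskets are at (378,218), smaller, and (470,262), larger with the cap inside, so I choose the larger. The lever grip is at (209,424). In the side view: ferrule (455,388), grip (391,465), large basket (375,245).

```bash
python3 - <<'E'
from h import *
np.set_printoptions(precision=4,suppress=True)
for tag,pts in (('s0',dict(ferr=(304,404),grip0=(195,434),gripmid=(209,424),grip1=(226,410),tabL=(268,420),tabB=(307,388),tabR=(348,411),baseR=(393,473),baseF=(333,526),bask1=(455,213),bask2=(529,237),bask3=(491,312),bask4=(414,263),sight=(145,415))),
 ('d0',dict(ferr=(455,380),gripA=(388,448),gripmid=(391,465),gripB=(393,482),tabFL=(421,380),tabFR=(470,376),tabNR=(479,414),tabNL=(430,419),base1=(417,467),base2=(519,458),base3=(508,393),bask1=(326,238),bask2=(394,203),bask3=(422,243),bask4=(352,288)))):
    c=load(tag)
    for k,(u,v) in pts.items():
        u=int(u/1.5625);v=int(v/1.5625); print(tag,k,(u,v),pt(c,u,v))
    P=cloud(c)
    # table top band fit
    x=P.reshape(-1,3); 
    f=pt(c,*( (194,258) if tag=='s0' else (291,243)))
    m=(abs(x[:,2]-.112)<.005)&(np.hypot(*(x[:,:2]-f[:2]).T)<.075)
    r=cv2.minAreaRect(x[m,:2].astype(np.float32)*1000); print('table',m.sum(),r)
    m=(abs(x[:,2]-.012)<.004)&(np.hypot(*(x[:,:2]-f[:2]).T)<.16)
    r=cv2.minAreaRect(x[m,:2].astype(np.float32)*1000); print('base',m.sum(),r)
    m=(x[:,2]>.14)&(x[:,2]<.168)&(np.hypot(*(x[:,:2]-f[:2]).T)<.03)
    r=cv2.minEnclosingCircle(x[m,:2].astype(np.float32)*1000); print('tube',m.sum(),r)
a=load('s0')['img'][220:350,110:260]; b=load('d0')['img'][190:320,230:350]
save(np.hstack([cv2.resize(a,(400,347),interpolation=2),cv2.resize(b,(320,347),interpolation=2)]),'crop0')
E
```

```text
s0 ferr (194, 258) [ 0.6224 -0.2502  0.1613]
s0 grip0 (124, 277) [ 0.5045 -0.362   0.1014]
s0 gripmid (133, 271) [ 0.5051 -0.3375  0.0978]
s0 grip1 (144, 262) [ 0.5059 -0.3055  0.0987]
s0 tabL (171, 268) [ 0.5737 -0.2816  0.112 ]
s0 tabB (196, 248) [ 0.5767 -0.206   0.1112]
s0 tabR (222, 263) [ 0.5951 -0.147   0.0018]
s0 baseR (251, 302) [ 0.7293 -0.1893  0.0144]
s0 baseF (213, 336) [ 0.7184 -0.3071  0.0093]
s0 bask1 (291, 136) [ 0.4269  0.3565 -0.0005]
s0 bask2 (338, 151) [0.6261 0.3134 0.0812]
s0 bask3 (314, 199) [0.6449 0.1811 0.0009]
s0 bask4 (264, 168) [0.501  0.1315 0.0705]
s0 sight (92, 265) [ 0.412  -0.3849  0.0868]
table 941 ((630.582763671875, -245.2305908203125), (85.31509399414062, 121.22447967529297), 86.95757293701172)
base 2160 ((641.166015625, -246.27969360351562), (130.41427612304688, 176.161376953125), 88.19692993164062)
tube 121 ((622.568115234375, -251.53053283691406), 13.382386207580566)
d0 ferr (291, 243) [ 0.6221 -0.2481  0.1603]
d0 gripA (248, 286) [ 0.5038 -0.31    0.1005]
d0 gripmid (250, 297) [ 0.5036 -0.3388  0.0986]
d0 gripB (251, 308) [ 0.501  -0.367   0.0983]
d0 tabFL (269, 243) [ 0.5778 -0.2022  0.1109]
d0 tabFR (300, 240) [ 0.659  -0.2076  0.1104]
d0 tabNR (306, 264) [ 0.6798 -0.2201  0.0123]
d0 tabNL (275, 268) [ 0.5763 -0.2808  0.1134]
d0 base1 (266, 298) [ 0.5513 -0.2987  0.0077]
d0 base2 (332, 293) [ 0.7262 -0.3133  0.0005]
d0 base3 (325, 251) [ 0.7484 -0.1794 -0.0008]
d0 bask1 (208, 152) [0.4641 0.3093 0.0039]
d0 bask2 (252, 129) [0.6255 0.3137 0.0796]
d0 bask3 (270, 155) [0.6577 0.1621 0.0846]
d0 bask4 (225, 184) [0.5019 0.1319 0.0103]
table 716 ((631.205078125, -244.05039978027344), (86.03246307373047, 119.36225891113281), 86.62289428710938)
base 1392 ((632.3984375, -222.064453125), (176.3128204345703, 196.25595092773438), 86.92757415771484)
tube 104 ((621.8257446289062, -251.86651611328125), 13.12607192993164)
```

View pics/crop0.png

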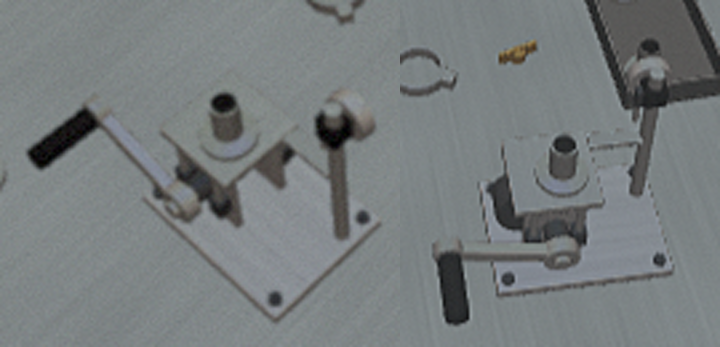

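Crop: the reject stands on the lift table (223,118 left, 563,150 right), with its lever at the lower left and the dial column to the rear. Measurements agree with the sizes given: tube centre (0.622,-0.2515), top at z=0.160, grip (0.505,-0.338,0.09), large basket centre (0.563,0.223). Now moving above the ferrule.

Emit:
carry_out --targets '[{"xyz": [0.43, -0.74, 0.03], "delta_rot": [0, 0, 0], "fingers": 0}, {"xyz": [0.43, -0.74, 0.03], "delta_rot": [0, 0, 0], "fingers": 0}, {"xyz": [0.43, -0.74, 0.03], "delta_rot": [0, 0, 0], "fingers": 0}, {"xyz": [0.43, -0.74, 0.03], "delta_rot": [0, 0, 0], "fingers": 0}, {"xyz": [0.43, -0.74, 0.03], "delta_rot": [0, 0, 0], "fingers": 0}, {"xyz": [0.43, -0.74, 0.03], "delta_rot": [0, 0, 0], "fingers": 0}, {"xyz": [0.43, -0.74, 0.03], "delta_rot": [0, 0, 0], "fingers": 0}, {"xyz": [0.43, -0.74, 0.03], "delta_rot": [0, 0, 0], "fingers": 0}]'

```text
t: 1.1
position: [0.3667, 0.1956, 0.2536]
tcp_rot: [-0.0, 0.14, 0.99, 0.0]
force: [0.2, 0.8, -0.1]
grip_width: 0.0854
grasp_force: 0.0
```

Emit:
carry_out --targets '[{"xyz": [0.43, -0.74, 0], "delta_rot": [0, 0, 0], "fingers": 0}, {"xyz": [0.43, -0.74, 0], "delta_rot": [0, 0, 0], "fingers": 0}, {"xyz": [0.43, -0.74, 0], "delta_rot": [0, 0, 0], "fingers": 0}, {"xyz": [0.43, -0.74, 0], "delta_rot": [0, 0, 0], "fingers": 0}, {"xyz": [0.43, -0.74, 0], "delta_rot": [0, 0, 0], "fingers": 0}, {"xyz": [0.43, -0.74, 0], "delta_rot": [0, 0, 0], "fingers": 0}, {"xyz": [0, 0, 0], "delta_rot": [0, 0, 0], "fingers": 0}, {"xyz": [0, 0, 0], "delta_rot": [0, 0, 0], "fingers": 0}]'

```text
t: 2.1
position: [0.5204, -0.069, 0.2531]
tcp_rot: [-0.001, 0.141, 0.99, 0.0]
force: [-0.6, 0.8, 0.1]
grip_width: 0.0854
grasp_force: 0.0
```

Emit:
carry_out --targets '[{"xyz": [0.425, -0.76, 0], "delta_rot": [0, 0, 0], "fingers": 0}, {"xyz": [0.425, -0.76, 0], "delta_rot": [0, 0, 0], "fingers": 0}, {"xyz": [0.425, -0.76, 0], "delta_rot": [0, 0, 0], "fingers": 0}, {"xyz": [0.425, -0.76, 0], "delta_rot": [0, 0, 0], "fingers": 0}, {"xyz": [0, 0, -0.4], "delta_rot": [0, 0, 0], "fingers": 0}, {"xyz": [0, 0, 0], "delta_rot": [0, 0, 0], "fingers": 0}]'

```text
t: 2.85
position: [0.6219, -0.2499, 0.2274]
tcp_rot: [-0.002, 0.14, 0.99, 0.001]
force: [0.0, 0.2, -0.3]
grip_width: 0.0852
grasp_force: 0.0
```

```bash
python3 - <<'E'
from h import *
np.set_printoptions(precision=4,suppress=True)
c=cap('wrist','w1'); P=cloud(c); x=P.reshape(-1,3)
d=np.hypot(x[:,0]-.622,x[:,1]+.2515)
m=(x[:,2]>.135)&(x[:,2]<.17)&(d<.025)
print(m.sum(),cv2.minEnclosingCircle(x[m,:2].astype(np.float32)*1000),np.nanmax(x[m,2]) if m.any() else 0)
m=(abs(x[:,2]-.112)<.004)&(d<.08); print(m.sum(),cv2.minAreaRect(x[m,:2].astype(np.float32)*1000))
save(c['img'],'w1'); print(env.state()['position'])
E
```

```text
1189 ((618.9677734375, -250.1223907470703), 12.449896812438965) 0.16267512838170947
9284 ((633.2947998046875, -244.4898681640625), (84.18135833740234, 125.63623046875), 87.06715393066406)
[ 0.6223 -0.2498  0.229 ]
```

View pics/w1.png

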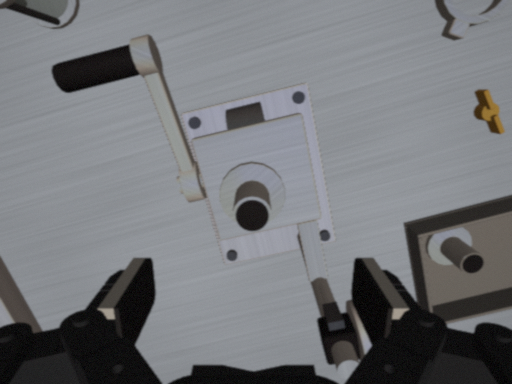

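Wrist view: the tube mouth is at (252,215) between the open fingers' centre line, with the flange on the table. The dial column (340,330) is to the rear, about 80 mm away from the fingers. Descending and gripping.

Emit:
carry_out --targets '[{"xyz": [-0.02, 0, -0.4], "delta_rot": [0, 0, 0], "fingers": 0}, {"xyz": [0, 0, -0.4], "delta_rot": [0, 0, 0], "fingers": 0}, {"xyz": [0, 0, -0.4], "delta_rot": [0, 0, 0], "fingers": 0}, {"xyz": [0, 0, -0.35], "delta_rot": [0, 0, 0], "fingers": 0}, {"xyz": [0, 0, 0], "delta_rot": [0, 0, 0], "fingers": 0}]'

```text
t: 3.52
position: [0.621, -0.2497, 0.1366]
tcp_rot: [-0.001, 0.14, 0.99, 0.0]
force: [0.6, -0.3, 0.8]
grip_width: 0.0856
grasp_force: 0.0
```

Emit:
carry_out --targets '[{"xyz": [0, 0, 0], "delta_rot": [0, 0, 0], "fingers": 1}, {"xyz": [0, 0, 0], "delta_rot": [0, 0, 0], "fingers": 1}, {"xyz": [0, 0, 0], "delta_rot": [0, 0, 0], "fingers": 1}, {"xyz": [0, 0, 0], "delta_rot": [0, 0, 0], "fingers": 1}, {"xyz": [0, 0, 0], "delta_rot": [0, 0, 0], "fingers": 1}, {"xyz": [0, 0, 0], "delta_rot": [0, 0, 0], "fingers": 1}, {"xyz": [0, 0, 0], "delta_rot": [0, 0, 0], "fingers": 1}, {"xyz": [0, 0, 0], "delta_rot": [0, 0, 0], "fingers": 1}]' --force 40

```text
t: 4.53
position: [0.6223, -0.2518, 0.1376]
tcp_rot: [0.001, 0.14, 0.99, -0.0]
force: [-0.1, 0.8, 5.4]
grip_width: 0.0242
grasp_force: 39.0
```

Emit:
carry_out --targets '[{"xyz": [0, 0, 0.2], "delta_rot": [0, 0, 0], "fingers": 1}, {"xyz": [0, 0, 0.4], "delta_rot": [0, 0, 0], "fingers": 1}, {"xyz": [0, 0, 0.5], "delta_rot": [0, 0, 0], "fingers": 1}, {"xyz": [0, 0, 0.5], "delta_rot": [0, 0, 0], "fingers": 1}, {"xyz": [0, 0, 0.4], "delta_rot": [0, 0, 0], "fingers": 1}, {"xyz": [0, 0, 0], "delta_rot": [0, 0, 0], "fingers": 1}]'

```text
t: 5.28
position: [0.6228, -0.2522, 0.259]
tcp_rot: [0.002, 0.14, 0.99, -0.001]
force: [0.2, 0.9, -2.0]
grip_width: 0.0244
grasp_force: 39.3
```

Emit:
carry_out --targets '[{"xyz": [-0.05, 0.4, 0], "delta_rot": [0, 0, 0], "fingers": 1}, {"xyz": [-0.08, 0.65, 0], "delta_rot": [0, 0, 0], "fingers": 1}, {"xyz": [-0.09, 0.7, 0], "delta_rot": [0, 0, 0], "fingers": 1}, {"xyz": [-0.09, 0.7, 0], "delta_rot": [0, 0, 0], "fingers": 1}, {"xyz": [-0.09, 0.7, 0], "delta_rot": [0, 0, 0], "fingers": 1}, {"xyz": [-0.09, 0.7, 0], "delta_rot": [0, 0, 0], "fingers": 1}, {"xyz": [-0.09, 0.7, 0], "delta_rot": [0, 0, 0], "fingers": 1}, {"xyz": [-0.09, 0.7, 0], "delta_rot": [0, 0, 0], "fingers": 1}]'

```text
t: 6.28
position: [0.5807, 0.0646, 0.255]
tcp_rot: [-0.001, 0.141, 0.99, -0.0]
force: [0.4, 0.3, -1.4]
grip_width: 0.0244
grasp_force: 39.4
```

Emit:
carry_out --targets '[{"xyz": [-0.09, 0.7, 0], "delta_rot": [0, 0, 0], "fingers": 1}, {"xyz": [-0.09, 0.7, 0], "delta_rot": [0, 0, 0], "fingers": 1}, {"xyz": [-0.08, 0.6, 0], "delta_rot": [0, 0, 0], "fingers": 1}, {"xyz": [-0.05, 0.3, 0], "delta_rot": [0, 0, 0], "fingers": 1}, {"xyz": [0, 0, 0], "delta_rot": [0, 0, 0], "fingers": 1}]'

```text
t: 6.9
position: [0.5625, 0.202, 0.2557]
tcp_rot: [-0.001, 0.14, 0.99, -0.0]
force: [0.4, -0.3, -1.5]
grip_width: 0.0245
grasp_force: 39.4
```

```bash
python3 - <<'E'
from h import *
np.set_printoptions(precision=4,suppress=True)
s=env.state();print(s['position'],s['force'],s['grip_width'])
d=cap('side','d1');w=cap('wrist','w2'); save(np.hstack([cv2.resize(d['img'],(400,300)),cv2.resize(w['img'],(400,300))]),'v2')
for c in (d,w):
    x=cloud(c).reshape(-1,3); m=(abs(x[:,2]-.078)<.006)&(np.hypot(x[:,0]-.563,x[:,1]-.223)<.13); print(m.sum(),cv2.minAreaRect(x[m,:2].astype(np.float32)*1000))
E
```

```text
[0.5625 0.202  0.2557] [ 0.3535 -0.3205 -1.4504] 0.024453141854763605
286 ((563.3646240234375, 228.14645385742188), (167.2669677734375, 173.29888916015625), 12.266368865966797)
3803 ((562.3390502929688, 226.5015869140625), (165.9717559814453, 166.00067138671875), 12.521784782409668)
```

View pics/v2.png

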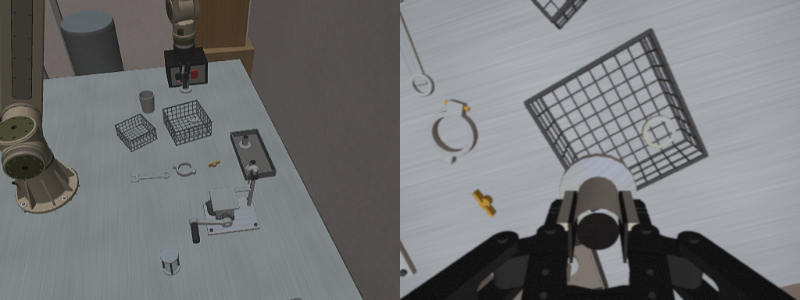

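The wrist view shows the ferrule held at (600,200) and the large basket just ahead, centre about (0.5625,0.226), with the end cap in its right-hand corner (660,130). Lowering into the basket and releasing.

Emit:
carry_out --targets '[{"xyz": [-0.08, 0.37, 0], "delta_rot": [0, 0, 0], "fingers": 1}, {"xyz": [0, 0, -0.4], "delta_rot": [0, 0, 0], "fingers": 1}, {"xyz": [0, 0, -0.7], "delta_rot": [0, 0, 0], "fingers": 1}, {"xyz": [0, 0, -0.7], "delta_rot": [0, 0, 0], "fingers": 1}, {"xyz": [0, 0, -0.7], "delta_rot": [0, 0, 0], "fingers": 1}, {"xyz": [0, 0, -0.5], "delta_rot": [0, 0, 0], "fingers": 1}, {"xyz": [0, 0, -0.3], "delta_rot": [0, 0, 0], "fingers": 1}, {"xyz": [0, 0, 0], "delta_rot": [0, 0, 0], "fingers": 1}]'

```text
t: 8.0
position: [0.5573, 0.2217, 0.057]
tcp_rot: [-0.002, 0.141, 0.99, -0.001]
force: [-0.6, 0.1, -0.6]
grip_width: 0.0241
grasp_force: 39.5
```

Emit:
carry_out --targets '[{"xyz": [0, 0, 0], "delta_rot": [0, 0, 0], "fingers": 0.3}, {"xyz": [0, 0, 0], "delta_rot": [0, 0, 0], "fingers": 0.3}, {"xyz": [0, 0, 0], "delta_rot": [0, 0, 0], "fingers": 0.3}, {"xyz": [0, 0, 0], "delta_rot": [0, 0, 0], "fingers": 0.3}, {"xyz": [0, 0, 0.4], "delta_rot": [0, 0, 0], "fingers": 0.3}, {"xyz": [0, 0, 0.8], "delta_rot": [0, 0, 0], "fingers": 0.3}, {"xyz": [0, 0, 0.8], "delta_rot": [0, 0, 0], "fingers": 0.3}, {"xyz": [0, 0, 0.8], "delta_rot": [0, 0, 0], "fingers": 0.3}]'

```text
t: 9.0
position: [0.5581, 0.2237, 0.2284]
tcp_rot: [0.0, 0.14, 0.99, 0.0]
force: [0.3, 0.3, 0.9]
grip_width: 0.0595
grasp_force: 0.0
```

```bash
python3 - <<'E'
from h import *
np.set_printoptions(precision=4,suppress=True)
s=env.state();print(s['position'],s['force'],s['grip_width'])
a=cap('scene','s2');w=cap('wrist','w3'); save(np.hstack([cv2.resize(a['img'][100:345,80:400],(400,300)),cv2.resize(w['img'],(400,300))]),'v3')
# stand pose from the undisturbed first wrist view: base plate & lever grip
c=load('w1'); x=cloud(c).reshape(-1,3); im=c['img'].reshape(-1,3).max(1)
m=(x[:,2]>.07)&(x[:,2]<.108)&(im<60)&(x[:,0]>.47)&(x[:,0]<.54)&(x[:,1]<-.29)&(x[:,1]>-.4)
r=cv2.minAreaRect(x[m,:2].astype(np.float32)*1000); print('grip',m.sum(),r,np.percentile(x[m,2],98))
m=(abs(x[:,2]-.012)<.005)&(np.hypot(x[:,0]-.64,x[:,1]+.245)<.13)
print('base',m.sum(),cv2.minAreaRect(x[m,:2].astype(np.float32)*1000))
m=(abs(x[:,2]-.112)<.004)&(abs(x[:,0]-.612)<.045)&(abs(x[:,1]+.245)<.055); t=x[m]; print('table edges x0',np.percentile(t[:,0],1),'y',np.percentile(t[:,1],[1,99]))
E
```

```text
[0.5581 0.2237 0.2284] [0.27   0.3258 0.9355] 0.05949890935819274
grip 2386 ((502.367919921875, -335.8299560546875), (59.53761291503906, 20.171810150146484), 87.27500915527344) 0.10244895256537342
base 6013 ((640.05615234375, -245.0100555419922), (130.1875762939453, 174.95571899414062), 87.13038635253906)
table edges x0 0.5704566569184817 y [-0.2847 -0.2018]
```

View pics/v3.png

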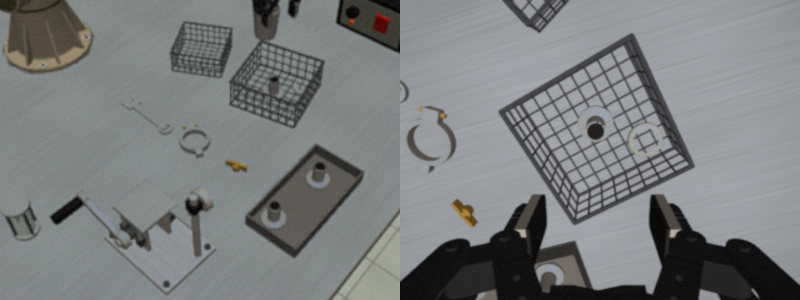

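The ferrule now stands in the larger basket (left view (273,85), right view (596,125)) and the table is empty. Grip centre is about (0.504,-0.3365) and stand yaw about -2.8°, which puts the pivot at (0.610,-0.342). Moving to the lever.

Emit:
carry_out --targets '[{"xyz": [-0.08, -0.5, 0], "delta_rot": [0, 0, -0.74], "fingers": 0.5}, {"xyz": [-0.08, -0.78, 0], "delta_rot": [0, 0, -0.74], "fingers": 0.5}, {"xyz": [-0.08, -0.78, 0], "delta_rot": [0, 0, -0.74], "fingers": 0.5}, {"xyz": [-0.08, -0.78, 0], "delta_rot": [0, 0, -0.74], "fingers": 0.5}, {"xyz": [-0.08, -0.78, 0], "delta_rot": [0, 0, -0.74], "fingers": 0.5}, {"xyz": [-0.08, -0.78, 0], "delta_rot": [0, 0, -0.74], "fingers": 0.5}, {"xyz": [-0.08, -0.78, 0], "delta_rot": [0, 0, -0.74], "fingers": 0.5}, {"xyz": [-0.08, -0.78, 0], "delta_rot": [0, 0, -0.74], "fingers": 0.5}]'

```text
t: 10.1
position: [0.5195, -0.1354, 0.2264]
tcp_rot: [-0.0, 0.554, 0.833, 0.0]
force: [0.6, -0.0, 0.2]
grip_width: 0.0429
grasp_force: 0.0
```

Emit:
carry_out --targets '[{"xyz": [-0.08, -0.78, 0], "delta_rot": [0, 0, -0.74], "fingers": 0.5}, {"xyz": [-0.08, -0.78, 0], "delta_rot": [0, 0, -0.74], "fingers": 0.5}, {"xyz": [-0.08, -0.78, 0], "delta_rot": [0, 0, -0.74], "fingers": 0.5}, {"xyz": [0, -0.78, 0], "delta_rot": [0, 0, -0.74], "fingers": 0.5}, {"xyz": [0, 0, 0], "delta_rot": [0, 0, 0], "fingers": 0.5}, {"xyz": [0, 0, 0], "delta_rot": [0, 0, 0], "fingers": 0.5}]'

```text
t: 10.85
position: [0.5051, -0.3208, 0.2261]
tcp_rot: [-0.001, 0.722, 0.692, 0.0]
force: [0.3, 0.8, 0.0]
grip_width: 0.0427
grasp_force: 0.0
```

```bash
python3 - <<'E'
from h import *
from scipy.spatial.transform import Rotation as Ro
np.set_printoptions(precision=4,suppress=True)
s=env.state();print(s['t'],s['position'],s['q'],s['grip_width']); q=s['tcp_rot']; print(Ro.from_quat([q[1],q[2],q[3],q[0]]).as_matrix()[:,1:])
w=cap('wrist','w4'); save(w['img'],'v4')
x=cloud(w).reshape(-1,3); im=w['img'].reshape(-1,3).max(1)
m=(x[:,2]>.07)&(x[:,2]<.108)&(im<60)&(x[:,0]>.47)&(x[:,0]<.54)&(x[:,1]<-.29)&(x[:,1]>-.4)
r=cv2.minAreaRect(x[m,:2].astype(np.float32)*1000); print('grip',m.sum(),r,np.percentile(x[m,2],98))
E
```

```text
10.85 [ 0.5051 -0.3208  0.2261] [-0.7001  0.364   0.0859  1.2941  0.0004  0.9134] 0.04271818824277753
[[ 0.9991 -0.0008]
 [-0.0427  0.0012]
 [-0.0009 -1.    ]]
grip 1636 ((501.822509765625, -335.64031982421875), (59.51221466064453, 19.974750518798828), 86.8568115234375) 0.10230369307502621
```

View pics/v4.png

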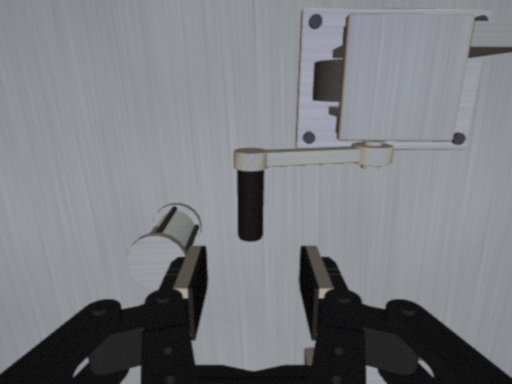

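Wrist view: the black grip is at (250,200), central between the fingers, and the sight glass (165,240) is clear to the left of the left finger. Descending and gripping.

Emit:
carry_out --targets '[{"xyz": [-0.03, -0.3, 0], "delta_rot": [0, 0, -0.03], "fingers": 0.5}, {"xyz": [0, 0, -0.5], "delta_rot": [0, 0, 0], "fingers": 0.5}, {"xyz": [0, 0, -0.6], "delta_rot": [0, 0, 0], "fingers": 0.5}, {"xyz": [0, 0, -0.6], "delta_rot": [0, 0, 0], "fingers": 0.5}, {"xyz": [0, 0, -0.5], "delta_rot": [0, 0, 0], "fingers": 0.5}, {"xyz": [0, 0, -0.25], "delta_rot": [0, 0, 0], "fingers": 0.5}, {"xyz": [0, 0, 0], "delta_rot": [0, 0, 0], "fingers": 0.5}]'

```text
t: 11.78
position: [0.5034, -0.3389, 0.079]
tcp_rot: [-0.001, 0.724, 0.69, -0.0]
force: [1.0, -0.1, 0.1]
grip_width: 0.0429
grasp_force: 0.0
```

Emit:
carry_out --targets '[{"xyz": [0, 0, 0], "delta_rot": [0, 0, 0], "fingers": 1}, {"xyz": [0, 0, 0], "delta_rot": [0, 0, 0], "fingers": 1}, {"xyz": [0, 0, 0], "delta_rot": [0, 0, 0], "fingers": 1}, {"xyz": [0, 0, 0], "delta_rot": [0, 0, 0], "fingers": 1}, {"xyz": [0, 0, 0], "delta_rot": [0, 0, 0], "fingers": 1}, {"xyz": [0, 0, 0], "delta_rot": [0, 0, 0], "fingers": 1}]' --force 35

```text
t: 12.52
position: [0.5017, -0.3397, 0.0811]
tcp_rot: [-0.001, 0.724, 0.69, -0.002]
force: [-8.7, -0.3, 2.7]
grip_width: 0.0207
grasp_force: 34.1
```

Emit:
carry_out --targets '[{"xyz": [0.077, -0.004, 0.227], "delta_rot": [0, 0, 0], "fingers": 1}, {"xyz": [0.106, -0.005, 0.215], "delta_rot": [0, 0, 0], "fingers": 1}, {"xyz": [0.133, -0.007, 0.199], "delta_rot": [0, 0, 0], "fingers": 1}, {"xyz": [0.158, -0.008, 0.18], "delta_rot": [0, 0, 0], "fingers": 1}, {"xyz": [0.18, -0.009, 0.158], "delta_rot": [0, 0, 0], "fingers": 1}, {"xyz": [0, 0, 0], "delta_rot": [0, 0, 0], "fingers": 1}]'

```text
t: 13.28
position: [0.5357, -0.3415, 0.1419]
tcp_rot: [-0.004, 0.725, 0.689, -0.006]
force: [-27.2, 1.0, 19.0]
grip_width: 0.0205
grasp_force: 34.5
```

Emit:
carry_out --targets '[{"xyz": [-0.09, 0, 0.06], "delta_rot": [0, 0, 0], "fingers": 1}, {"xyz": [0, 0, 0], "delta_rot": [0, 0, 0], "fingers": 1}]'

```text
t: 13.52
position: [0.5356, -0.3414, 0.1424]
tcp_rot: [-0.001, 0.724, 0.69, -0.001]
force: [-7.7, -1.5, -0.2]
grip_width: 0.0201
grasp_force: 36.9
```

```bash
python3 - <<'E'
from h import *
s=env.state();print(s['position'],s['force'],s['ft_torque'])
a=cap('scene','s5');d=cap('side','d5')
save(np.hstack([cv2.resize(a['img'][200:340,100:250],(400,373),interpolation=2),cv2.resize(d['img'][200:340,200:350],(400,373),interpolation=2)]),'v5')
E
```

```text
[ 0.53562506 -0.34141754  0.14237359] [-7.71155657 -1.47936541 -0.20788722] [-0.12773154  1.75621196 -0.02283459]
```

View pics/v5.png

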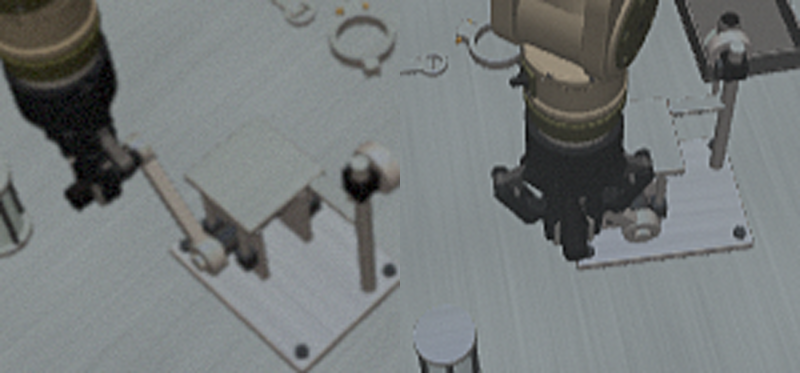

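Left view: the bar runs from the shaft boss (207,250) to its end (140,152), grip still held. I'll measure the bar angle from depth.

```bash
cat > lev.py <<'E'
from h import *
def lever(tag,lo,hi):
    c=load(tag); P=cloud(c)
    S=np.array([.6135,-.2440]); th=-.048; ex=np.array([np.cos(th),np.sin(th)]); ey=np.array([-np.sin(th),np.cos(th)])
    sx=(P[...,:2]-S)@ex; sy=(P[...,:2]-S)@ey; sz=P[...,2]-.062
    r=np.hypot(sx,sz); a=np.degrees(np.arctan2(sz,-sx))
    m=(sy<-.045)&(sy>-.075)&(r>.025)&(r<.10)&(a>lo)&(a<hi)
    q=np.stack([sx[m],sz[m]],1); k=q.mean(0); v=np.linalg.svd(q-k)[2][0]; v*=np.sign(v[1])
    ang=np.degrees(np.arctan2(v[1],-v[0]))
    print(tag,m.sum(),'sy',sy[m].min(),sy[m].max(),'fit ang',ang,'mean ang',a[m].mean(),'perp offs',(k[0]*v[1]-k[1]*v[0]))
    return m
E
python3 - <<'E'
from lev import *
lever('s0',5,35); lever('d0',5,35); lever('s5',25,75); lever('d5',25,75)
E
```

```text
s0 213 sy -0.06951997618228847 -0.052988555303515844 fit ang 14.491210372669341 mean ang 20.329679991501006 perp offs 0.005558032657439272
d0 206 sy -0.06653009848952884 -0.05217856928894968 fit ang 14.867491320221239 mean ang 20.287267671967243 perp offs 0.005119508078153933
s5 222 sy -0.06617380104221708 -0.05268554552408327 fit ang 49.08860035663882 mean ang 53.91837152082708 perp offs 0.004535323026836242
d5 48 sy -0.0668564445043 -0.05321176020615864 fit ang 40.314641538461665 mean ang 54.05964419159318 perp offs 0.008466594355971795
```

Bar angle is about 49°, so the grip has rolled about 8 mm along the pads towards the tips. I'll turn the tool partly with the lever for the rest.

Emit:
carry_out --targets '[{"xyz": [0.105, -0.005, 0.085], "delta_rot": [0.01, 0.25, 0], "fingers": 1}, {"xyz": [0.105, -0.005, 0.085], "delta_rot": [0.01, 0.25, 0], "fingers": 1}, {"xyz": [0.116, -0.006, 0.07], "delta_rot": [0.01, 0.25, 0], "fingers": 1}, {"xyz": [0.116, -0.006, 0.07], "delta_rot": [0.01, 0.25, 0], "fingers": 1}, {"xyz": [0, 0, 0], "delta_rot": [0, 0, 0], "fingers": 1}]'

```text
t: 14.25
position: [0.5629, -0.3427, 0.1615]
tcp_rot: [-0.055, 0.721, 0.688, -0.054]
force: [-9.3, 0.2, 1.9]
grip_width: 0.0206
grasp_force: 35.9
```

```bash
python3 - <<'E'
from lev import *
s=env.state();print(s['position'],s['force'],s['ft_torque'],s['tcp_rot'],s['q'])
cap('scene','s6');lever('s6',45,90)
E
```

```text
[ 0.56285903 -0.3427253   0.16148706] [-9.28105036  0.15084003  1.94082497] [-0.0567902   1.99934267  0.00357314] [-0.05512793  0.72139499  0.68820204 -0.05411216] [-0.63002574  0.6255673   0.33521074  1.40864523 -0.08672439  0.99342792]
s6 164 sy -0.06743519124560722 -0.05343959046453564 fit ang 67.46356112185377 mean ang 71.08718347216106 perp offs 0.003131770544842486
```

Emit:
carry_out --targets '[{"xyz": [0.12, -0.006, 0.05], "delta_rot": [0.01, 0.25, 0], "fingers": 1}, {"xyz": [0.12, -0.006, 0.05], "delta_rot": [0.01, 0.25, 0], "fingers": 1}, {"xyz": [0.125, -0.006, 0.033], "delta_rot": [0.01, 0.25, 0], "fingers": 1}, {"xyz": [0.125, -0.006, 0.033], "delta_rot": [0.01, 0.25, 0], "fingers": 1}, {"xyz": [0.13, -0.006, 0.016], "delta_rot": [0.01, 0.25, 0], "fingers": 1}, {"xyz": [0.13, -0.006, 0.016], "delta_rot": [0.01, 0.25, 0], "fingers": 1}, {"xyz": [0, 0, 0], "delta_rot": [0, 0, 0], "fingers": 1}]'

```text
t: 15.18
position: [0.6088, -0.3449, 0.1728]
tcp_rot: [-0.135, 0.71, 0.678, -0.131]
force: [-6.4, -0.1, 0.1]
grip_width: 0.0205
grasp_force: 36.5
```

```bash
python3 - <<'E'
from lev import *
s=env.state();print(s['position'],s['force'],s['ft_torque'],s['q'])
c=cap('scene','s7');lever('s7',65,120);d=cap('side','d7')
for t in ('s0','s7','d0','d7'):
    x=cloud(load(t)).reshape(-1,3); m=(abs(x[:,0]-.61)<.03)&(abs(x[:,1]+.235)<.025)&(x[:,2]>.1)&(x[:,2]<.14); print(t,m.sum(),np.median(x[m,2]))
save(np.hstack([cv2.resize(c['img'][180:320,100:250],(400,373),interpolation=2),cv2.resize(d['img'][180:320,200:350],(400,373),interpolation=2)]),'v7')
E
```

```text
[ 0.60881847 -0.34487966  0.17280518] [-6.42123991 -0.10047189  0.14356345] [0.08739515 1.38863021 0.17526867] [-0.55365623  0.97440343  0.96743973  1.89647147 -0.18322784  1.09437878]
s7 4 sy -0.05718472036802483 -0.05407616252390234 fit ang 96.80586931378991 mean ang 95.88782047112376 perp offs -0.0010192828970737424
s0 312 0.11279599954520045
s7 399 0.12741396613421388
d0 256 0.11390291059616006
d7 262 0.12876661672808942
```

View pics/v7.png

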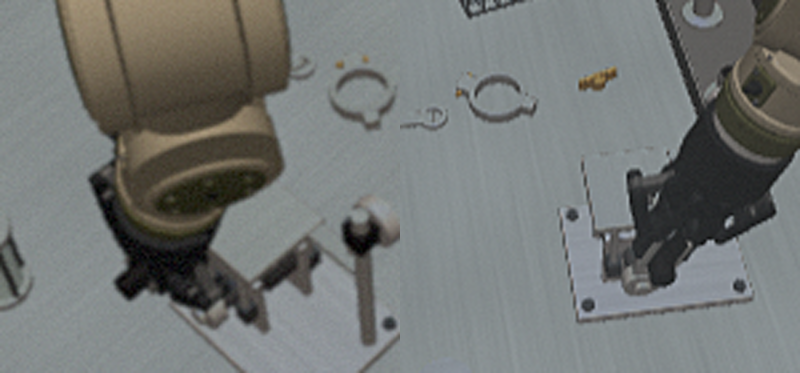

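The right view shows the bar foreshortened and upright under the gripper, and the table raised. I'll check the rise against the empty table at rest, and the basket contents.

```bash
python3 - <<'E'
from lev import *
def h(t,v=0):
    x=cloud(load(t)).reshape(-1,3); m=(abs(x[:,0]-.625)<.018)&(abs(x[:,1]+.225)<.015)&(x[:,2]>.1)&(x[:,2]<.14); return m.sum(),np.median(x[m,2]).round(4),np.mean(x[m,2]).round(4)
for t in ('s2','s5','s6','s7','d1','d5','d7'): print(t,h(t))
lever('d7',60,120)
c=load('d7'); x=cloud(c).reshape(-1,3); m=(np.hypot(x[:,0]-.558,x[:,1]-.222)<.03)&(x[:,2]>.02)&(x[:,2]<.06); print('basket ferrule',m.sum(),np.nanmax(x[m,2]) if m.any() else 0)
E
```

```text
s2 (np.int64(175), np.float64(0.1111), np.float64(0.1113))
s5 (np.int64(180), np.float64(0.1219), np.float64(0.122))
s6 (np.int64(176), np.float64(0.1257), np.float64(0.1257))
s7 (np.int64(177), np.float64(0.1275), np.float64(0.1274))
d1 (np.int64(132), np.float64(0.1125), np.float64(0.1123))
d5 (np.int64(121), np.float64(0.1234), np.float64(0.1233))
d7 (np.int64(89), np.float64(0.1289), np.float64(0.1288))
d7 19 sy -0.06722589137717973 -0.05446334949241035 fit ang 84.74520545549241 mean ang 82.7999710588976 perp offs -0.001141174496200739
basket ferrule 75 0.05614049065619893
```

```bash
python3 -c "
from cell import env
s=env.state();print(s['t'],s['position'],s['force'],s['grasp_force']);print(env.hand_in())"
```

```text
15.275 [ 0.60859992 -0.3448597   0.17280609] [-6.66736538 -1.29375993 -2.10694549] 36.392396092414856
the job is handed in; nothing more can be done
None
```

The reject ferrule is in the larger wire basket, and the gripper is still holding the cam lever upright (within about 1.5°). The empty table measures about 16.3 mm up, its full lift, and the job was handed in at 15.3 s, though I got no verdict back.

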